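# Set the stop ring of the angle jig with a gauge block

## Task

Set the stop ring on the leaning threaded post of the angle jig to the thickness of the wooden gauge block: spin the knurled ring down its thread until the washer under it just bears on the block that lies below, snug but not cranked tight. Then slide the block out from under the ring without turning the ring again, and lay it flat and gently on the worktop, clear of the jig. Do not disturb the jar, the glue bottle or the tape roll.

Things in the scene. Friction and masses are not known exactly. Their poses are not given: they have to be found in the camera images.
- jig: Angle jig, one rigid steel casting bolted to the worktop: foot plate 130 x 170 x 10 mm with cheeks that carry a sloping table. Origin on the worktop, directly below the point where the post meets the table; z up, x level towards the high edge of the table, y level along the table (to the robot's left at yaw 0). Its yaw varies.
- jig_table: Sloping table of the jig, 92 x 170 x 10 mm. Origin on its top face on the axis of the threaded post, 56 mm above the worktop; z along the post, which leans 30 degrees from vertical towards the robot; x up the slope, y level. The face spans x -46..46, y -125..45 mm. A ledge 8 mm high at x -31..-24 mm keeps the block from sliding down. The post is 16 mm thick and ends 94 mm above the table.
- ring_nut: Swivel washer under the knurled ring: disc of 64 mm diameter, 6 mm thick, travels with the ring but does not turn. Origin at the centre of its underside, axes as the table's. The knurled steel ring, 52 mm diameter, sits 6 to 36 mm above this origin along the post: grip it across the diameter, fingers parallel to the post, from its free end (at most 22 mm of post stand out of the ring).
- ring_face (a point): Centre of the washer's underside. Its height above the table along the post is the setting: it starts 45 to 51 mm up and must end at the block's thickness, 38 mm. Turning the ring clockwise as seen from the post's free end drives it down, 20 mm a turn. The ring turns with about 0.05 N m of drag and stays where it is left; once the washer bears on the block, each further 0.1 N m presses it with about 30 N.
- gauge_block: Pine block 160 x 45 x 38 mm (length, width, thickness) on the sloping table, right of the post (table's -y side), long side along the table's y, low side against the ledge, its end 12 to 23 mm from the post axis and so under the washer. Origin at the centre of its underside; x along its length, z along its thickness, away from the table.
- clear_spot (a point): Centre of a free patch of worktop, about 200 mm along y and 120 mm along x, to the right of and in front of the jig: a good place to lay the block, long side along y. It does not move.
- jar: Glass jar of nails with a yellow lid, 69 mm diameter, 110 mm high, standing behind the jig. Bystander. Origin at the centre of its underside.
- glue: Upright glue bottle, 41 x 62 x 200 mm, standing behind the jig. Bystander. Origin at the centre of its underside.
- tape_roll: Roll of masking tape, 96 mm diameter, 24 mm high, lying flat left of the jig. Bystander. Origin at the centre of its underside.

How it is judged:
On the way:
1. the ring is spun down until its washer bears snugly on the gauge block lying on the table (contact force between ring_nut and gauge_block above 10 N and z of ring_face in the frame of jig_table below 0.0395 m and angle between the z axis of gauge_block and the z axis of jig_table, either way round below 0.06 rad), for 0.2 s.
At the end, for the whole second after the job is handed in: The washer's underside is 36.5 to 39.5 mm above the table along the post (block thickness 38 mm +- 1.5 mm); the block lies flat and at rest on the worktop, on any long face, within 4 degrees of level, released, not touching the jig and with its centre at least 100 mm from the ring (z of ring_face in the frame of jig_table between 0.0365 and 0.0395 m and height (world z) of gauge_block between -0.005 and 0.042 m and angle between gauge_block's own x axis and vertical between 1.5 and 1.64 rad and contact force between gauge_block and jig below 0.1 N and horizontal distance between gauge_block and ring_face above 0.1 m and linear speed of gauge_block below 0.02 m/s and contact force between the fingers and gauge_block below 0.1 N).
It fails at once if the ring is cranked tight: the washer presses the block with more than 200 N (contact force between ring_nut and gauge_block above 200 N).
It fails at once if the block is dropped or knocked: it moves at over 0.7 m/s while not held (linear speed of gauge_block above 0.7 m/s and contact force between the fingers and gauge_block below 0.1 N).
It fails at once if the jar is shifted by more than 30 mm (distance of jar from where it was at the start of the episode above 0.03 m).
It fails at once if the glue bottle is shifted by more than 30 mm (distance of glue from where it was at the start of the episode above 0.03 m).
It fails at once if the tape roll is shifted by more than 30 mm (distance of tape_roll from where it was at the start of the episode above 0.03 m).
It also fails if it takes over 72 s, if anything falls off the work surface, if the arm or the gripper's body presses on something with over 40 N, if the wrist force passes 120 N, or if a joint passes its speed limit or range.

## Robot

A 6-joint arm with a two-finger parallel gripper is mounted at the origin on a cart in front of the work surface, level with it; the furniture and walls round the work are solid. World frame = base frame: x ahead of the robot, y to its left, z up, the work surface at z = 0. Lengths are in m, angles in rad, forces in N, time in s.
With the tool pointing down it reaches from about 0.35 to 0.925 m from the base axis. Payload 6.4 kg.
Tool frame: the origin (TCP) lies at the very end of the fingers, on their centre line; the grasp point (between the pads) lies 19 mm behind it; z points along the fingers, y is the direction in which the jaws open and shut (so a half turn about z gives the same grasp; the last joint's range is limited). The gripper opens to 85 mm and grips with 20 to 120 N. Pads are 22 mm wide; open, the fingers measure 114 mm over their backs; the gripper's body (76 mm by 85 mm) begins 54 mm behind the grasp point. The pads swing forward as they close: fully open they stand 13 mm farther back than shut.
Start: joints at [1.139, 0.245, 1.558, -0, 1.339, -0.174], TCP at [0.166, 0.629, 0.231] pointing down, gripper open.
Joint ranges: [-3.13, 3.13], [-1.02, 2.26], [0.13, 2.54], [-0.95, 4.09], [0.21, 2.88], [-2.74, 2.74]. Speed limits (rad/s): [2.57, 2.57, 3.14, 3.14, 3.14, 3.14].

## Interface

Orientations are given as a unit quaternion [w, x, y, z].
In Python, from plant import robot gives the robot as it stands. The module is installed in compiled form; this text tells all that it offers. Calls block until the motion is done:
- robot.reach(position, orientation): joint-space move of the TCP to a pose.
- robot.move_l(position, vel=0.15, rotation=None): straight line of the TCP; rotation=None keeps the orientation; vel is the mean speed in m/s.
- robot.movej(angles): joint-space move.
- robot.grip(opening): opening from 0.0 (shut) to 1.0 (fully open); the grip force is fixed at half the most; returns when the fingers have stopped.
- robot.wait(seconds).
- robot.solve_ik(position, orientation): joint angles nearest the present ones, or None.
- robot.state(): the state.
- robot.capture(name): name is "side" or "top"; returns the picture (480x640x3 uint8, blue, green, red); there is no depth.
- robot.camera_model(name): a dict with "fovy" (degrees; the focal length in pixels is half the picture's height over the tangent of half this angle, whatever the lens; pixels are square), "cx", "cy" (the principal point, pixels), "R" (3x3) and "t" (3): a world point X has camera coordinates R X + t. Camera axes: x right, y down, z forward; pixel columns grow to the right and rows downward; lengths in m; the calibration is good to about 2 mm. A picture is of the moment at which its call begins. camera_model takes no time and is no camera call.
A pose or a line that the arm cannot do raises robot.IKError and nothing moves.
- robot.finish_job(): hands the job in, once; it reports no verdict.
Trained networks look in the newest picture that a camera, given by its name, has taken for a name from the list of things; names that differ only in an ending like _2 or _b are one class to them, and where a whole thing is asked for, a point or a joint stands for the part that bears it (a point fixed in the world has none). Each returns a list of dicts, best first, with "conf" (0 to 1); they miss things now and then, are a little off and sometimes report something else, mostly with a low value. They report only what shows in the picture. A call takes as long as a camera call.
- robot.find_in(camera, target): "at" ([x, y, z] in m, in world coordinates, good to about 4 mm: the middle of the surface that is visible of it).
- robot.trace(camera, target): "mask" (480x640 bool, what is visible of it).
- robot.tip_of(camera, target): "at" ([x, y, z] in m, in world coordinates, good to about 4 mm: a listed point, or the origin of a listed thing).
The state is a dict: "time_s": time; "qpos": joint angles; "joint_vel": joint speeds; "tau": joint torques, N m; "tool_pos": TCP position; "ee_rot": TCP orientation; "contact_force": force on the tool from outside, world axes, zero at the start; "torque": the same for the moment, N m; "gripper_width": opening from 0.0 (shut) to 1.0 (fully open).
Only numpy, scipy, OpenCV 4.12 (cv2) and the standard library are available. Lean on these libraries where they do the work, as an engineer would, in place of code of your own. Each camera call takes 0.05 s, during which the arm holds its last target.

## Working session

There is one attempt and no reset: what is moved stays moved. The work goes in short steps, each a Python script; the robot and the scene stay as the last script left them, time stands still between calls to the robot, and variables do not carry over. Pictures are saved under pics/ and viewed, and the job is handed in when it is done.

```bash
mkdir -p pics; python3 - <<'E'
from plant import robot
import cv2,numpy as np
for c in("side","top"):
    im=robot.capture(c);cv2.imwrite(f"pics/{c}0.png",im)
    m=robot.camera_model(c);print(c,m)
    for t in("jig","jig_table","ring_nut","ring_face","gauge_block","clear_spot","jar","glue","tape_roll"):
        try:
            a=robot.tip_of(c,t);print(t,[(np.round(d["at"],4).tolist(),round(d["conf"],2)) for d in a[:2]])
        except Exception as e: print(t,e)
s=robot.state();print(s)
E
```

```text
side {'fovy': 53.02125652516825, 'cx': 319.59607543229595, 'cy': 240.6669722209753, 'R': array([[ 0.99268343, -0.12055731, -0.00674915],
       [-0.06729466, -0.50597146, -0.85992111],
       [ 0.1002549 ,  0.85408361, -0.51038235]]), 't': array([-0.61693629,  0.18115297,  0.79298287])}
jig [([0.5803, 0.0968, -0.0007], 0.79)]
jig_table [([0.5806, 0.1003, 0.0609], 0.56)]
ring_nut [([0.5558, 0.0895, 0.0949], 0.73)]
ring_face [([0.608, 0.0041, 0.0523], 0.73), ([0.5587, 0.0894, 0.1002], 0.56)]
gauge_block [([0.4966, 0.3437, 0.0015], 0.47)]
clear_spot [([0.5009, -0.1594, -0.0023], 0.7)]
jar [([0.7687, -0.0688, -0.0013], 0.57)]
glue [([0.7902, 0.078, 0.001], 0.93)]
tape_roll [([0.4967, 0.3446, 0.0002], 0.9)]
top {'fovy': 47.764054371107434, 'cx': 319.985943518627, 'cy': 252.0736155097493, 'R': array([[-0.01369664, -0.99974799,  0.0177867 ],
       [-0.99188634,  0.01133619, -0.12662137],
       [ 0.12638782, -0.01937667, -0.99179164]]), 't': array([0.11311532, 0.63978014, 0.94212998])}
jig [([0.5763, 0.1005, 0.0002], 0.83)]
jig_table [([0.5804, 0.0998, 0.0566], 0.65)]
ring_nut []
ring_face
[... 286 characters left out ...]
6)]
{'time_s': 1.0, 'qpos': array([ 1.13891168e+00,  2.45051179e-01,  1.55780315e+00, -2.70210425e-05,
        1.33868650e+00, -1.74105362e-01]), 'joint_vel': array([ 5.99931913e-06,  9.61827278e-04,  1.29125517e-03,  6.37458205e-04,
        1.84980686e-05, -5.49663588e-04]), 'tau': array([ 5.30121870e-04, -4.29505312e+01, -3.26434886e+01,  7.01091665e-06,
        3.99388655e-04,  4.97398943e-06]), 'tool_pos': array([0.16571701, 0.62853448, 0.23131981]), 'ee_rot': array([2.02814251e-05, 1.28529995e-01, 9.91705621e-01, 2.08098802e-05]), 'contact_force': array([ 0.19809036,  0.44358982, -0.61646207]), 'torque': array([ 0.04004715, -0.02950012,  0.00184481]), 'gripper_width': 1.002155010565622}
```

View pics/side0.png

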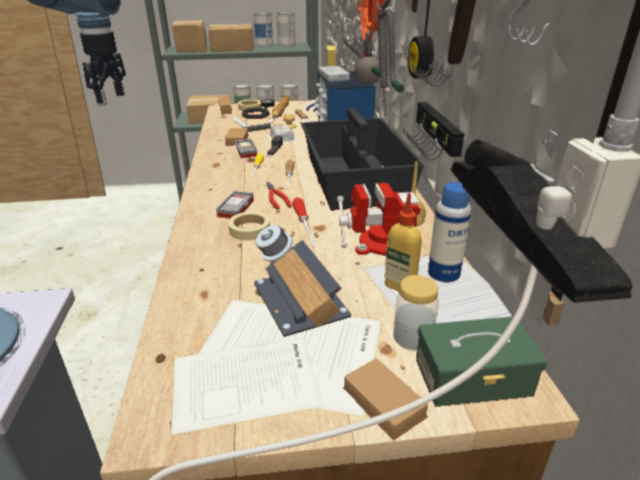

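View pics/top0.png

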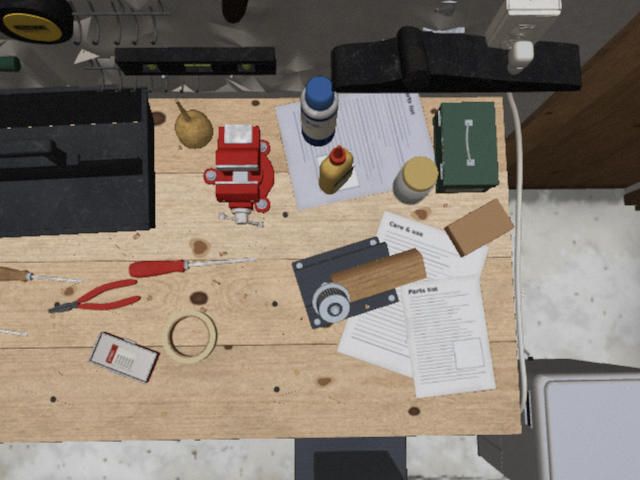

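The block's far end points to +x as -y increases, so the jig yaw is about +15°. I'll refine this by fitting the known geometry to the masks.

```bash
cat > geo.py <<'E'
import numpy as np,cv2
def Tjig(p):
    x,y,yaw=p; c,s=np.cos(yaw),np.sin(yaw)
    Rz=np.array([[c,-s,0],[s,c,0],[0,0,1]]); a=np.pi/6
    # post leans toward -x ; x up slope
    Ry=np.array([[np.cos(a),0,-np.sin(a)],[0,1,0],[np.sin(a),0,np.cos(a)]])
    return Rz@Ry,np.array([x,y,0.056])
def box(a,b): return np.array([[x,y,z] for x in(a[0],b[0]) for y in(a[1],b[1]) for z in(a[2],b[2])])
def cyl(r,z0,z1,n=40):
    t=np.linspace(0,2*np.pi,n,endpoint=False)
    return np.array([[r*np.cos(u),r*np.sin(u),z] for z in(z0,z1) for u in t])
def proj(m,X):
    f=240/np.tan(np.radians(m["fovy"])/2); C=X@m["R"].T+m["t"]
    return C[:,:2]/C[:,2:]*f+[m["cx"],m["cy"]]
def hull(m,T,pts):
    q=proj(m,pts@T[0].T+T[1]); im=np.zeros((960,1280),np.uint8)
    cv2.fillConvexPoly(im,np.round(cv2.convexHull((q*2+.5).astype(np.float32))*16).astype(np.int32),255,shift=4)
    return cv2.resize(im,(640,480),interpolation=cv2.INTER_AREA)/255.
def render(m,p):
    T=Tjig(p[:3]); gap,h=p[3],p[4]
    blk=hull(m,T,box((-.024,-gap-.16,0),(.021,-gap,.038)))
    ring=np.maximum(np.maximum(hull(m,T,cyl(.032,h,h+.006)),hull(m,T,cyl(.026,h+.006,h+.036))),hull(m,T,cyl(.008,h,.094)))
    return blk*(1-ring),ring
E
python3 - <<'E'
from plant import robot
import cv2,numpy as np
from geo import *
from scipy.optimize import minimize
D={}
for c in("side","top"):
    robot.capture(c)
    for t in("gauge_block","ring_nut","jig"):
        a=robot.trace(c,t)
        for i,d in enumerate(a[:3]):
            v,u=np.nonzero(d["mask"]);print(c,t,i,round(d["conf"],2),len(u),u.mean(),v.mean(),u.min(),u.max(),v.min(),v.max())
            D[f"{c}_{t}_{i}"]=d["mask"]
np.savez("masks.npz",**D)
E
```

```text
side gauge_block 0 0.85 2203 306.057194734453 288.37857467090333 274 339 249 326
side ring_nut 0 0.97 864 273.8553240740741 243.32407407407408 256 291 226 260
side jig 0 0.78 4332 291.6775161588181 282.7973222530009 253 350 225 336
top gauge_block 0 0.89 2841 380.8926434354101 274.5568461809222 330 425 248 301
top ring_nut 0 0.84 1155 330.53506493506495 302.0372294372294 312 348 283 323
top jig 0 0.83 4902 338.5793553651571 282.6889024887801 291 398 237 328
```

```bash
cat > fit.py <<'E'
from plant import robot
import cv2,numpy as np
from geo import *
from scipy.optimize import minimize
D=np.load("masks.npz")
M={c:robot.camera_model(c) for c in("side","top")}
def cost(p,cams=("side","top")):
    s=0
    for c in cams:
        b,r=render(M[c],p)
        s+=np.abs(b-D[f"{c}_gauge_block_0"]).sum()+np.abs(r-D[f"{c}_ring_nut_0"]).sum()
    return s
p0=np.array([.58,.0995,.26,.017,.048])
for cams in(("side","top"),("side",),("top",)):
    best=None
    for k in range(3):
        sim=np.vstack([p0]+[p0+np.eye(5)[i]*[.006,.006,.06,.006,.004][i]*(1 if k%2 else -1) for i in range(5)])
        r=minimize(cost,p0,args=(cams,),method="Nelder-Mead",options=dict(initial_simplex=sim,xatol=1e-5,fatol=.5,maxfev=600))
        if best is None or r.fun<best.fun:best=r
        p=best.x
    print(cams,np.round(best.x,4),best.fun)
    if len(cams)==2: np.save("fit.npy",best.x);P=best.x
for c in M:
    im=cv2.imread(f"pics/{c}0.png");b,r=render(M[c],P)
    for m,col in((b,(0,255,0)),(r,(0,0,255))):
        cs,_=cv2.findContours((m>.5).astype(np.uint8),0,2);cv2.drawContours(im,cs,-1,col,1)
    u,v=(290,280) if c=="side" else(360,280)
    cv2.imwrite(f"pics/ov_{c}.png",cv2.resize(im[v-75:v+75,u-90:u+90],None,fx=4,fy=4))
E
python3 fit.py
```

```text
('side', 'top') [0.5772 0.0989 0.3005 0.0143 0.0486] 622.0122568242984
('side',) [0.5788 0.1013 0.2962 0.0152 0.0484] 216.53994617454822
('top',) [0.5767 0.0987 0.2959 0.0132 0.0491] 225.49754709727029
```

View pics/ov_side.png

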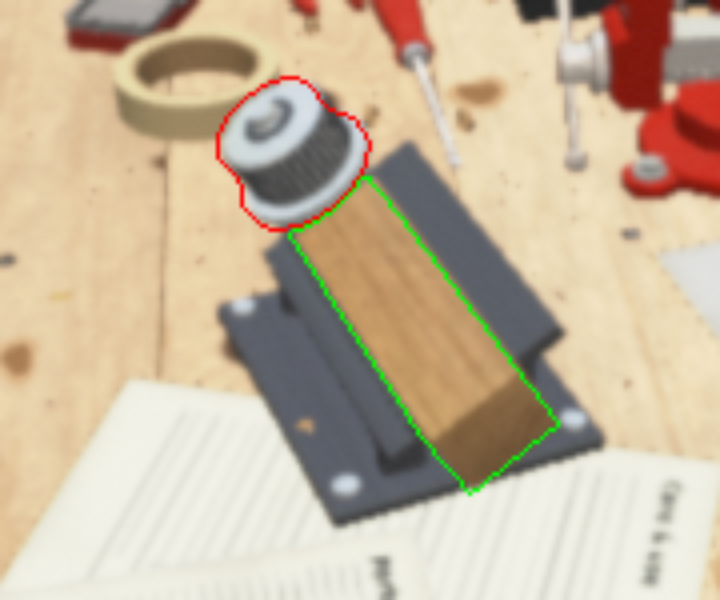

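View pics/ov_top.png

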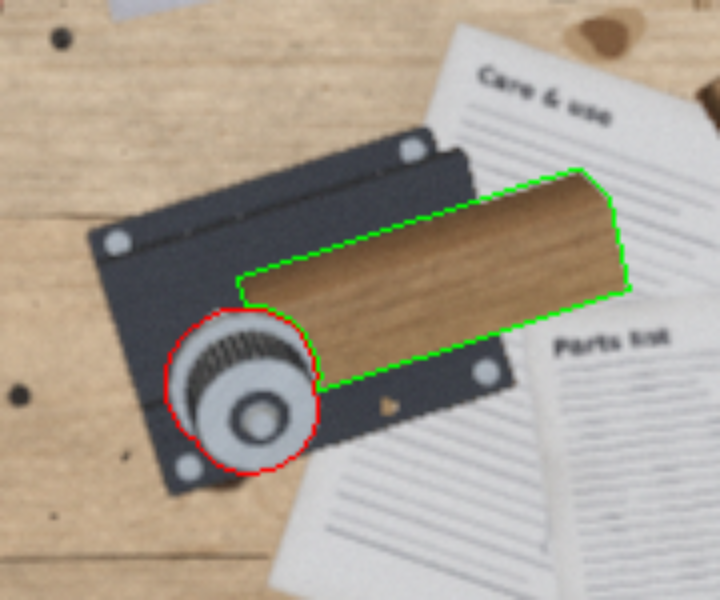

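The overlay matches both images closely: the ring is at about (330,302) in top, and the block outline lies on its edges. The fit gives jig (0.5775, 0.0995), yaw 0.298, end gap 14 mm and ring height 48.6 mm, so the ring needs about 0.53 turn. Next I'll plan the IK.

```bash
cat > kit.py <<'E'
import numpy as np
from plant import robot
from scipy.spatial.transform import Rotation as Ro
from geo import Tjig
T=Tjig([.5776,.0995,.298]); RT,t0=T
def W(p): return RT@np.asarray(p,float)+t0
def quat(R):
    q=Ro.from_matrix(R).as_quat(); return np.r_[q[3],q[:3]]
def orient(phi):
    # tool z = -post ; jaw (tool y) at angle phi from table x; phi decreasing = clockwise from free end
    z=-RT[:,2]; y=RT@[np.cos(phi),np.sin(phi),0]; x=np.cross(y,z)
    return quat(np.c_[x,y,z])
def wr():
    s=robot.state(); R=Ro.from_quat(np.r_[s["ee_rot"][1:],s["ee_rot"][0]]).as_matrix()
    return RT.T@s["contact_force"],RT.T@s["torque"],s
E
python3 - <<'E'
from kit import *
for d in np.arange(-360,360,30):
    q=robot.solve_ik(W([0,0,.0486+.09]),orient(np.radians(d)))
    print(d,None if q is None else np.round(q,2))
E
```

```text
-360 [-0.18 -0.3   2.26  0.35  0.74 -0.69]
-330 [-0.18 -0.3   2.26  0.35  0.74 -1.21]
-300 [-0.18 -0.3   2.26  0.35  0.74 -1.74]
-270 [-0.18 -0.3   2.26  0.35  0.74 -2.26]
-240 None
-210 None
-180 [-0.18 -0.3   2.26  0.35  0.74  2.45]
-150 [-0.18 -0.3   2.26  0.35  0.74  1.93]
-120 [-0.18 -0.3   2.26  0.35  0.74  1.4 ]
-90 [-0.18 -0.3   2.26  0.35  0.74  0.88]
-60 [-0.18 -0.3   2.26  0.35  0.74  0.36]
-30 [-0.18 -0.3   2.26  0.35  0.74 -0.17]
0 [-0.18 -0.3   2.26  0.35  0.74 -0.69]
30 [-0.18 -0.3   2.26  0.35  0.74 -1.21]
60 [-0.18 -0.3   2.26  0.35  0.74 -1.74]
90 [-0.18 -0.3   2.26  0.35  0.74 -2.26]
120 None
150 None
180 [-0.18 -0.3   2.26  0.35  0.74  2.45]
210 [-0.18 -0.3   2.26  0.35  0.74  1.93]
240 [-0.18 -0.3   2.26  0.35  0.74  1.4 ]
270 [-0.18 -0.3   2.26  0.35  0.74  0.88]
300 [-0.18 -0.3   2.26  0.35  0.74  0.36]
330 [-0.18 -0.3   2.26  0.35  0.74 -0.17]
```

```bash
python3 - <<'E'
from kit import *
import cv2
h=.0486
robot.reach(W([0,0,h+.075]),orient(np.pi/2))
print(robot.state()["time_s"],robot.state()["qpos"].round(3))
robot.wait(.2); f,m,s=wr();print("free",f.round(2),m.round(3))
robot.move_l(W([0,0,h+.006]),vel=.08)
f,m,s=wr();print("down",f.round(2),m.round(3),s["time_s"])
for c in("side","top"): cv2.imwrite(f"pics/{c}1.png",robot.capture(c))
E
python3 -c "
import cv2
for c,u,v in(('side',290,270),('top',350,290)):
    im=cv2.imread(f'pics/{c}1.png');cv2.imwrite(f'pics/{c}1z.png',cv2.resize(im[v-75:v+75,u-90:u+90],None,fx=4,fy=4))"
```

```text
3.725 [-0.174 -0.257  2.255  0.361  0.701 -2.269]
free [0.35 0.27 0.19] [0.013 0.261 0.035]
down [-0.08  0.82  0.24] [-0.068  0.21  -0.037] 4.9333
```

View pics/side1z.png

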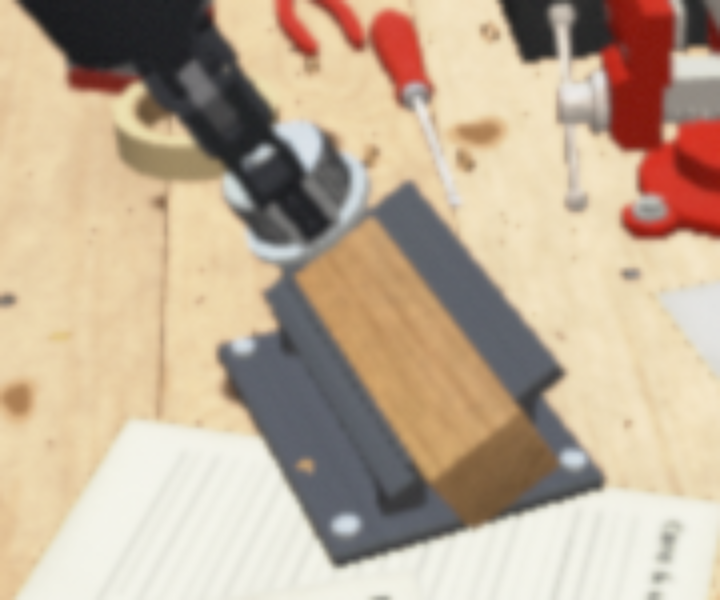

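View pics/top1z.png

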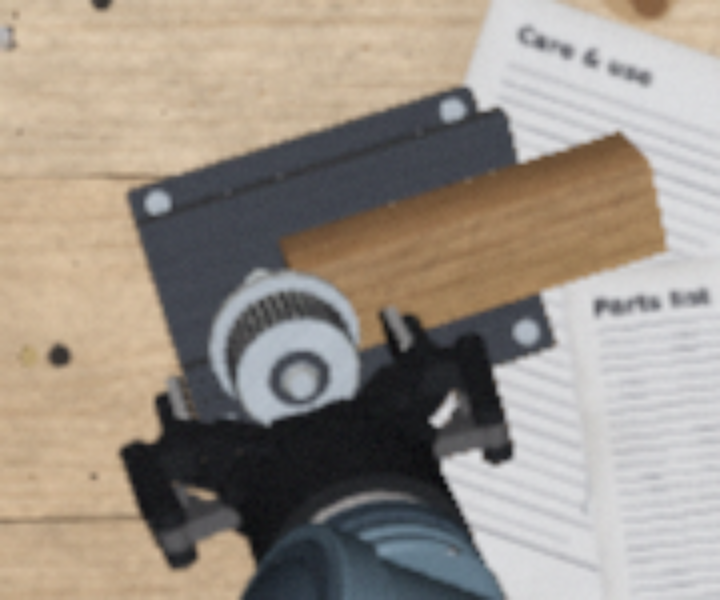

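The fingers straddle the ring, centred on it with free space on both sides (crop about (390,320) and (180,400)). Now I'll grip and do a small test turn.

```bash
python3 - <<'E'
from kit import *
h=.0486
t=robot.state()["time_s"]
robot.grip(0.0)
f,m,s=wr();print("grip",f.round(2),m.round(3),s["gripper_width"],s["time_s"]-t, (RT.T@(s["tool_pos"]-t0)).round(4))
for k in(15,40):
    th=np.radians(k); t=s["time_s"]
    q=robot.solve_ik(W([0,0,h+.006-th*.02/(2*np.pi)]),orient(np.pi/2-th)); robot.movej(q)
    f,m,s=wr();print(k,f.round(2),m.round(3),s["gripper_width"],s["time_s"]-t,s["qpos"][5].round(3))
E
```

```text
grip [ -5.4  -10.84  14.  ] [-1.831  1.173 -0.06 ] 0.5884290584060907 0.4084000000000003 [ 0.0015 -0.0027  0.0557]
15 [ -5.18 -11.24  13.58] [-1.894  1.234 -0.082] 0.5926727873170713 0.35829999999999984 -2.058
40 [ -6.12 -12.27  14.53] [-2.091  1.371 -0.066] 0.5957603999818949 0.5 -1.623
```

```bash
python3 - <<'E'
from kit import *
h=.0486
o=np.array([0.0,-.0027,.0011])
for k in(40,60,100,130):
    th=np.radians(k)
    q=robot.solve_ik(W(o+[0,0,h+.006-th*.02/(2*np.pi)]),orient(np.pi/2-th)); robot.movej(q)
    f,m,s=wr();print(k,f.round(2),m.round(3),s["gripper_width"].round(3),s["time_s"],s["qpos"][5].round(3),((RT.T@(s["tool_pos"]-t0))*1e3-[0,0,(h+.006-th*.02/(2*np.pi))*1e3]).round(2))
import cv2
for c in("side","top"):
    im=robot.capture(c);u,v=(290,270) if c=="side" else(350,290)
    cv2.imwrite(f"pics/{c}2z.png",cv2.resize(im[v-75:v+75,u-90:u+90],None,fx=4,fy=4))
E
```

```text
Traceback (most recent call last):
AttributeError: 'float' object has no attribute 'round'
```

```bash
python3 - <<'E'
from kit import *
h=.0486
o=np.array([0.0,-.0027,.0011])
for k in(40,60,100,130):
    th=np.radians(k)
    if k>40:
        q=robot.solve_ik(W(o+[0,0,h+.006-th*.02/(2*np.pi)]),orient(np.pi/2-th)); robot.movej(q)
    f,m,s=wr();print(k,f.round(2),m.round(3),round(s["gripper_width"],3),s["time_s"],s["qpos"][5].round(3),((RT.T@(s["tool_pos"]-t0))*1e3-[0,0,(h+.006-th*.02/(2*np.pi))*1e3]).round(2))
import cv2
for c in("side","top"):
    im=robot.capture(c);u,v=(290,270) if c=="side" else(350,290)
    cv2.imwrite(f"pics/{c}2z.png",cv2.resize(im[v-75:v+75,u-90:u+90],None,fx=4,fy=4))
E
```

```text
40 [ 3.26 -0.78 -1.98] [-0.135 -0.25  -0.015] 0.593 6.55 -1.631 [ 1.16 -3.27  1.46]
60 [ 2.58 -1.98 -1.17] [-0.501 -0.198 -0.09 ] 0.591 6.975 -1.286 [ 1.04 -3.33  1.44]
100 [ 2.02 -6.05  2.22] [-0.948 -0.084 -0.039] 0.592 7.675 -0.59 [ 0.74 -3.37  1.4 ]
130 [ 0.57 -5.28  3.24] [-0.937  0.058 -0.035] 0.588 8.2417 -0.067 [ 0.51 -3.28  1.36]
```

View pics/side2z.png

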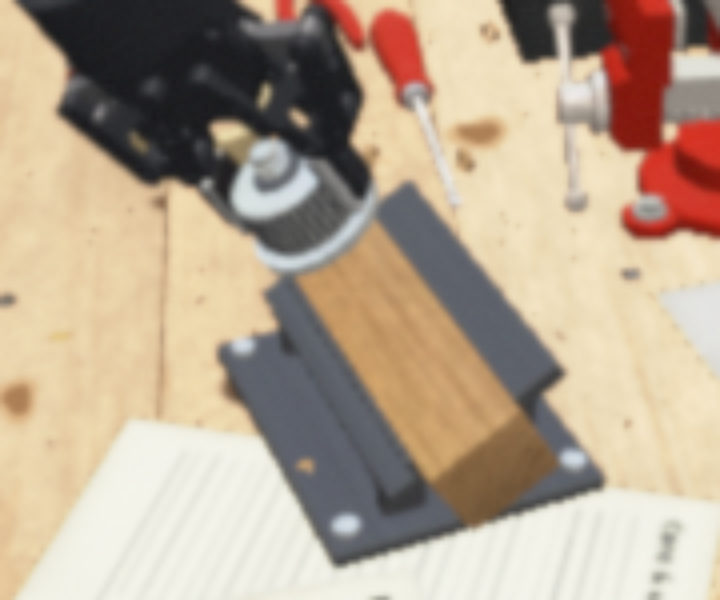

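View pics/top2z.png

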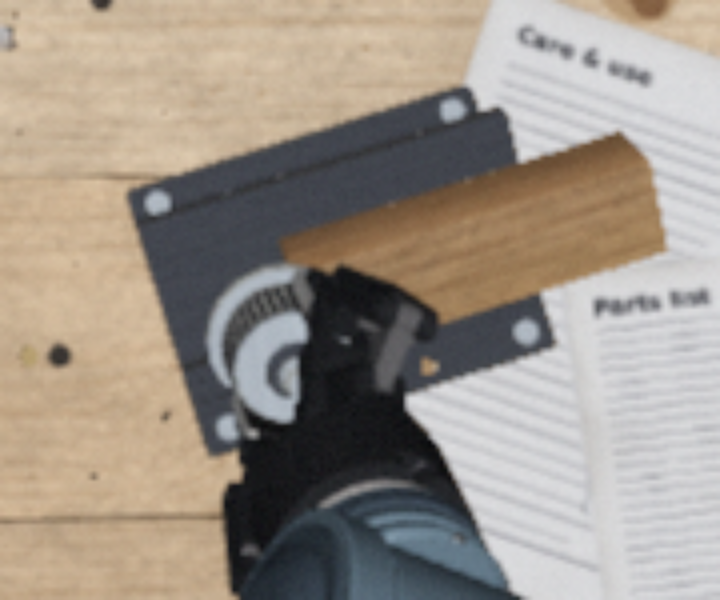

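```bash
cat > turn.py <<'E'
from kit import *
import sys
h=.0486; o=np.array([0.0,-.0031,.0013])
def meas(n=5):
    F=[];M=[]
    for i in range(n):
        f,m,s=wr();F.append(f);M.append(m);robot.wait(.03)
    return np.mean(F,0),np.mean(M,0),np.std(M,0),s
def go(lst,lim):
    for k in lst:
        th=np.radians(k)
        q=robot.solve_ik(W(o+[0,0,h+.006-th*.02/(2*np.pi)]),orient(np.pi/2-th)); robot.movej(q)
        f,m,sd,s=meas();qe=q[5]-s["qpos"][5]
        print(k,f.round(1),m.round(3),sd[2].round(3),"tau6",s["tau"][5].round(3),"q6err",qe.round(4),round(s["gripper_width"],3),round(s["time_s"],2),((RT.T@(s["tool_pos"]-t0))*1e3-[0,0,(h+.006-th*.02/(2*np.pi))*1e3]).round(2),flush=True)
        if abs(m[2]+.037)>lim: print("stop");break
E
python3 -c "
from turn import *
go([140,150,158,162,166,170,173,176],.12)"
```

```text
140 [ 2.7 -3.8  0.7] [-0.747 -0.189 -0.016] 0.022 tau6 -0.012 q6err 0.0028 0.594 8.77 [ 0.37 -3.26  1.42]
150 [ 3.1 -3.6  1.2] [-0.782 -0.267 -0.03 ] 0.029 tau6 -0.015 q6err 0.0026 0.591 9.22 [ 0.3  -3.22  1.41]
158 [ 3.5 -3.6  1.8] [-0.73  -0.3   -0.047] 0.033 tau6 -0.022 q6err 0.0027 0.589 9.65 [ 0.26 -3.16  1.41]
162 [ 4.3 -3.1  2.3] [-0.703 -0.371 -0.031] 0.033 tau6 -0.039 q6err 0.0016 0.59 10.07 [ 0.19 -3.11  1.38]
166 [ 4.6 -3.   2.7] [-0.605 -0.449 -0.035] 0.025 tau6 -0.046 q6err 0.0014 0.589 10.48 [ 0.19 -3.1   1.38]
170 [ 4.6 -2.5  3.4] [-0.55  -0.455 -0.046] 0.031 tau6 -0.067 q6err 0.0023 0.589 10.9 [ 0.14 -3.09  1.35]
173 [ 4.9 -2.8  3.1] [-0.547 -0.505 -0.063] 0.016 tau6 -0.067 q6err 0.0026 0.587 11.32 [ 0.15 -3.04  1.37]
176 [ 4.5 -2.   3.1] [-0.467 -0.484 -0.076] 0.029 tau6 -0.067 q6err 0.0026 0.593 11.73 [ 0.13 -3.03  1.37]
```

```bash
python3 -c "
import turn
from turn import *
turn.meas.__defaults__=(8,)
go([179,182,185,187,189,191,193],.12)"
```

```text
179 [ 4.7 -2.4  3.3] [-0.464 -0.449 -0.07 ] 0.024 tau6 -0.067 q6err 0.0026 0.588 12.25 [ 0.14 -3.01  1.36]
182 [ 4.7 -1.9  3.7] [-0.443 -0.478 -0.066] 0.024 tau6 -0.067 q6err 0.0026 0.59 12.77 [ 0.12 -2.98  1.36]
185 [ 4.6 -1.8  3.5] [-0.418 -0.465 -0.061] 0.028 tau6 -0.067 q6err 0.0026 0.592 13.28 [ 0.09 -2.9   1.34]
187 [ 4.5 -1.4  3.2] [-0.43  -0.506 -0.085] 0.026 tau6 -0.067 q6err 0.0026 0.591 13.8 [ 0.09 -2.9   1.35]
189 [ 4.7 -1.7  3.6] [-0.393 -0.47  -0.066] 0.018 tau6 -0.067 q6err 0.0027 0.587 14.32 [ 0.13 -2.89  1.37]
191 [ 4.7 -1.8  3.1] [-0.384 -0.48  -0.064] 0.017 tau6 -0.067 q6err 0.0026 0.592 14.83 [ 0.12 -2.89  1.36]
193 [ 4.7 -1.8  3.2] [-0.35  -0.501 -0.057] 0.028 tau6 -0.067 q6err 0.0026 0.591 15.35 [ 0.13 -2.86  1.37]
```

tau6 gives a clean drag reading (-0.067, steady), so I'll use it as the stop criterion.

```bash
sed -i 's/if abs(m\[2\]+.037)>lim/if abs(s["tau"][5]+.067)>lim or abs(m[2]+.06)>.2/' turn.py; python3 -c "
import turn
from turn import *
turn.meas.__defaults__=(3,)
go([195,197,199,201,203,205,207,209,211,213],.04)"
```

```text
195 [ 5.2 -1.1  3.5] [-0.326 -0.497 -0.048] 0.02 tau6 -0.065 q6err 0.0026 0.593 15.7 [ 0.13 -2.88  1.36]
197 [ 5.  -1.4  3.4] [-0.277 -0.469 -0.053] 0.015 tau6 -0.064 q6err 0.0026 0.59 16.05 [ 0.14 -2.85  1.37]
199 [ 4.7 -1.7  3.4] [-0.315 -0.496 -0.064] 0.024 tau6 -0.064 q6err 0.0026 0.588 16.4 [ 0.15 -2.82  1.37]
201 [ 4.8 -1.9  3.4] [-0.291 -0.527 -0.069] 0.024 tau6 -0.064 q6err 0.0027 0.588 16.75 [ 0.14 -2.8   1.38]
203 [ 4.8 -1.6  3.2] [-0.275 -0.524 -0.065] 0.027 tau6 -0.064 q6err 0.0026 0.592 17.1 [ 0.13 -2.75  1.35]
205 [ 4.6 -1.2  2.8] [-0.215 -0.564 -0.086] 0.038 tau6 -0.064 q6err 0.0026 0.598 17.45 [ 0.16 -2.77  1.38]
207 [ 5.4 -1.2  3. ] [-0.218 -0.534 -0.057] 0.038 tau6 -0.063 q6err 0.0026 0.592 17.8 [ 0.15 -2.73  1.36]
209 [ 5.5 -1.4  3.2] [-0.212 -0.542 -0.017] 0.014 tau6 -0.063 q6err 0.0026 0.589 18.15 [ 0.15 -2.7   1.36]
211 [ 5.4 -1.1  2.7] [-0.192 -0.587 -0.074] 0.018 tau6 -0.063 q6err 0.0026 0.591 18.5 [ 0.18 -2.71  1.38]
213 [ 5.3 -1.1  3. ] [-0.169 -0.594 -0.045] 0.017 tau6 -0.062 q6err 0.0026 0.594 18.85 [ 0.18 -2.7   1.37]
```

```bash
python3 - <<'E'
from plant import robot
import cv2,numpy as np
from geo import *
for c in("side","top"):
    im=robot.capture(c)
    m=robot.camera_model(c)
    im2=im.copy()
    TT=Tjig([.5776,.0995,.298])
    for h,col in((.038,(0,0,255)),):
        q=proj(m,cyl(.032,h,h+.006)@TT[0].T+TT[1])
        for part in(q[:40],q[40:]): cv2.polylines(im2,[np.round(part*16).astype(np.int32)],True,col,1,shift=4)
    u,v=(280,250) if c=="side" else(340,300)
    z=[cv2.resize(i[v-37:v+38,u-45:u+45],None,fx=5,fy=5,interpolation=2) for i in(im,im2)]
    cv2.imwrite(f"pics/{c}3z.png",cv2.resize(np.hstack(z),(800,333)))
    print(c,[(np.round(d["at"],4).tolist(),round(d["conf"],2),(TT[0].T@(np.array(d["at"])-TT[1])).round(4)) for d in robot.tip_of(c,"ring_face")[:2]])
E
```

```text
side [([0.56, 0.0889, 0.0874], 0.64, array([-0.0016, -0.005 ,  0.0372]))]
top [([0.5618, 0.0918, 0.0851], 0.91, array([-0.0005, -0.0027,  0.0339]))]
```

View pics/side3z.png

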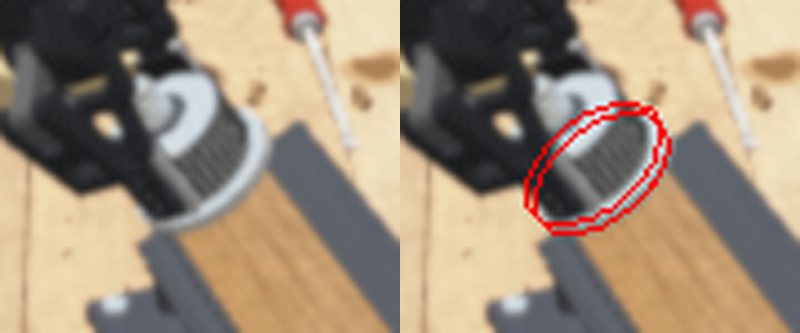

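View pics/top3z.png

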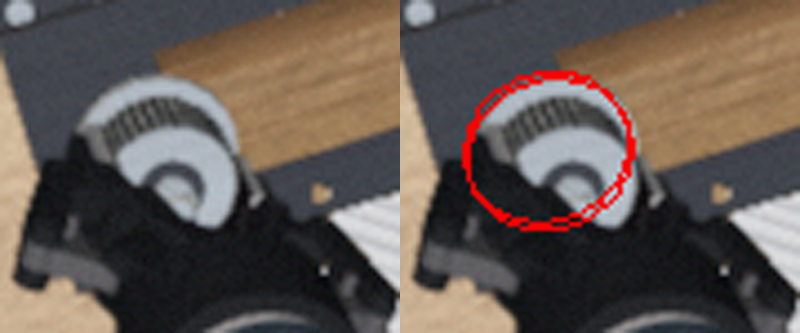

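The washer is close to the 38 mm outline (side about (295,240)) and has not bitten yet. I'll continue.

```bash
python3 -c "
import turn
from turn import *
turn.meas.__defaults__=(3,)
go([215,217,219,221,223,225,227,229,231],.04)"
```

```text
215 [ 5.4 -0.7  3.3] [-0.117 -0.59  -0.079] 0.032 tau6 -0.062 q6err 0.0026 0.594 19.4 [ 0.18 -2.67  1.36]
217 [ 5.4 -0.9  3.8] [-0.162 -0.612 -0.042] 0.018 tau6 -0.062 q6err 0.0026 0.592 19.75 [ 0.22 -2.66  1.38]
219 [ 5.8 -0.9  2.8] [-0.105 -0.609 -0.048] 0.015 tau6 -0.061 q6err 0.0026 0.593 20.1 [ 0.2  -2.63  1.37]
221 [ 6.1 -0.4  2.6] [-0.055 -0.602 -0.052] 0.044 tau6 -0.061 q6err 0.0026 0.592 20.45 [ 0.24 -2.63  1.38]
223 [ 5.4 -0.3  3.1] [-0.064 -0.626 -0.086] 0.016 tau6 -0.061 q6err 0.0026 0.588 20.8 [ 0.21 -2.61  1.37]
225 [ 5.7 -0.4  2.4] [-0.039 -0.635 -0.054] 0.021 tau6 -0.06 q6err 0.0026 0.594 21.15 [ 0.25 -2.59  1.39]
227 [ 5.7 -0.1  3. ] [-0.016 -0.647 -0.048] 0.024 tau6 -0.06 q6err 0.0026 0.592 21.5 [ 0.25 -2.59  1.38]
229 [ 6.2 -0.6  2.7] [-0.015 -0.672 -0.082] 0.009 tau6 -0.06 q6err 0.0026 0.591 21.85 [ 0.26 -2.58  1.38]
231 [ 5.7 -0.5  3.6] [-0.013 -0.626 -0.037] 0.021 tau6 -0.05 q6err 0.0027 0.594 22.2 [ 0.29 -2.55  1.42]
```

```bash
python3 -c "
import turn
from turn import *
turn.meas.__defaults__=(6,)
go([232,233,234,235],.04)"
```

```text
232 [ 5.5 -0.2  4. ] [-0.017 -0.611 -0.056] 0.027 tau6 -0.044 q6err 0.0027 0.591 22.65 [ 0.29 -2.56  1.45]
233 [5.4 0.1 4.4] [-0.01  -0.568 -0.028] 0.032 tau6 -0.036 q6err 0.0027 0.59 23.1 [ 0.29 -2.52  1.46]
234 [5.3 0.  4.9] [-0.022 -0.519 -0.038] 0.033 tau6 -0.028 q6err 0.0027 0.587 23.55 [ 0.29 -2.53  1.48]
235 [5.  0.5 5.8] [-0.022 -0.488 -0.017] 0.046 tau6 -0.02 q6err 0.0028 0.589 24.0 [ 0.3  -2.53  1.52]
stop
```

Contact starts at about 231°: tau6 and m_z both climb, and the tool stops descending. About 12 N is estimated so far. I'll add a little more, up to 30–40 N.

```bash
cat > t2.py <<'E'
import turn
from turn import *
turn.meas.__defaults__=(6,)
zf=h+.006-np.radians(235)*.02/(2*np.pi)
for k in [237,239,241,243,245,247,249]:
    q=robot.solve_ik(W(o+[0,0,zf]),orient(np.pi/2-np.radians(k))); robot.movej(q)
    f,m,sd,s=meas()
    print(k,f.round(1),m.round(3),"tau6",s["tau"][5].round(3),(q[5]-s["qpos"][5]).round(4),round(s["time_s"],2),(RT.T@(s["tool_pos"]-t0)*1e3).round(2),flush=True)
    if s["tau"][5]>.065 or m[2]>.09: print("stop");break
robot.wait(.3)
import cv2
for c in("side","top"):
    im=robot.capture(c);u,v=(290,270) if c=="side" else(350,290)
    cv2.imwrite(f"pics/{c}4z.png",cv2.resize(im[v-75:v+75,u-90:u+90],None,fx=4,fy=4))
E
python3 t2.py
```

```text
237 [5.4 0.6 5.3] [-0.018 -0.533 -0.013] tau6 -0.001 0.0028 24.45 [ 0.28 -2.45 43.04]
239 [5.8 0.9 4.1] [-0.01  -0.581  0.022] tau6 0.018 0.0028 24.9 [ 0.31 -2.46 43.01]
241 [6.2 0.5 3.7] [ 0.021 -0.622  0.038] tau6 0.037 0.0029 25.35 [ 0.35 -2.41 42.99]
243 [6.4 1.2 2.7] [ 0.02  -0.682  0.07 ] tau6 0.056 0.003 25.8 [ 0.37 -2.41 42.97]
245 [6.4 1.1 2. ] [ 0.049 -0.71   0.073] tau6 0.076 0.003 26.25 [ 0.33 -2.36 42.93]
stop
```

View pics/side4z.png

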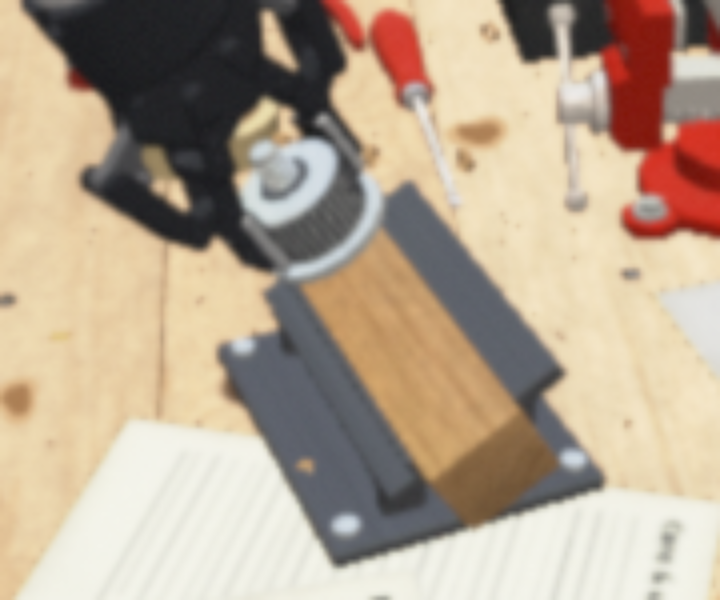

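The picture shows the washer seated on the block at crop (340,255). The torque rise of 0.136 N m corresponds to about 40 N. Next I'll release, retreat and check the IK for the block moves.

```bash
cat > plan.py <<'E'
from kit import *
O=orient(0.0)
xg=.0000; yg=-.145; zg=.003
above=[xg,yg,.085]; g=[xg,yg,zg]; out=[xg,yg-.055,zg]; up=[xg,yg-.06,zg+.03]
OD=quat(np.c_[[0,1,0],[1,0,0],[0,0,-1]])
PL=np.array([.503,-.2055,.004])
E
python3 - <<'E'
from plan import *
import cv2
robot.grip(1.0)
f,m,s=wr();print("open",f.round(1),m.round(3),s["time_s"],s["gripper_width"])
p=RT.T@(s["tool_pos"]-t0)
robot.move_l(W([p[0],p[1],.135]),vel=.12)
for n,(P,Q) in dict(ab=(W(above),O),g=(W(g),O),out=(W(out),O),up=(W(up),O),pa=(PL+[0,0,.12],OD),pl=(PL,OD)).items():
    q=robot.solve_ik(P,Q);print(n,P.round(3),None if q is None else q.round(2))
im=robot.capture("side");cv2.imwrite("pics/side5z.png",cv2.resize(im[195:345,200:380],None,fx=4,fy=4))
im=robot.capture("top");cv2.imwrite("pics/top5z.png",cv2.resize(im[215:365,260:440],None,fx=4,fy=4))
print(robot.state()["time_s"])
E
```

```text
open [ 0.2 -1.5  0.4] [ 0.045  0.235 -0.04 ] 27.125 0.9996841507346994
ab [ 0.58  -0.052  0.13 ] [-0.44 -0.01  2.11  0.54  0.71 -1.09]
g [ 0.619 -0.04   0.059] [-0.38  0.21  2.04  0.62  0.57 -1.15]
out [ 0.635 -0.092  0.059] [-0.46  0.26  1.97  0.64  0.61 -1.23]
up [ 0.622 -0.101  0.085] [-0.49  0.19  1.99  0.61  0.67 -1.22]
pa [ 0.503 -0.206  0.124] [-0.6   0.12  1.91 -0.    1.11 -0.6 ]
pl [ 0.503 -0.206  0.004] [-0.6   0.33  1.93 -0.    0.88 -0.6 ]
28.1417
```

View pics/side5z.png

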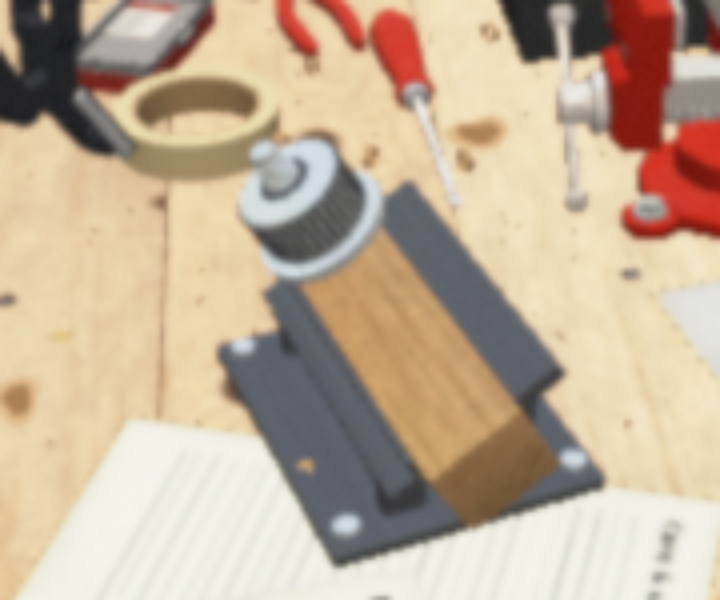

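```bash
python3 - <<'E'
from plan import *
import cv2
robot.move_l(W([0,-.145,.125]),vel=.2)
robot.reach(W(above),O)
robot.move_l(W(g),vel=.1)
f,m,s=wr();print("down",f.round(1),m.round(3),s["time_s"])
im=robot.capture("side");cv2.imwrite("pics/side6z.png",cv2.resize(im[195:345,200:380],None,fx=4,fy=4))
im=robot.capture("top");cv2.imwrite("pics/top6z.png",cv2.resize(im[215:365,290:470],None,fx=4,fy=4))
E
```

```text
down [-0.3 -0.2  1.1] [ 0.033  0.256 -0.014] 32.3
```

View pics/side6z.png

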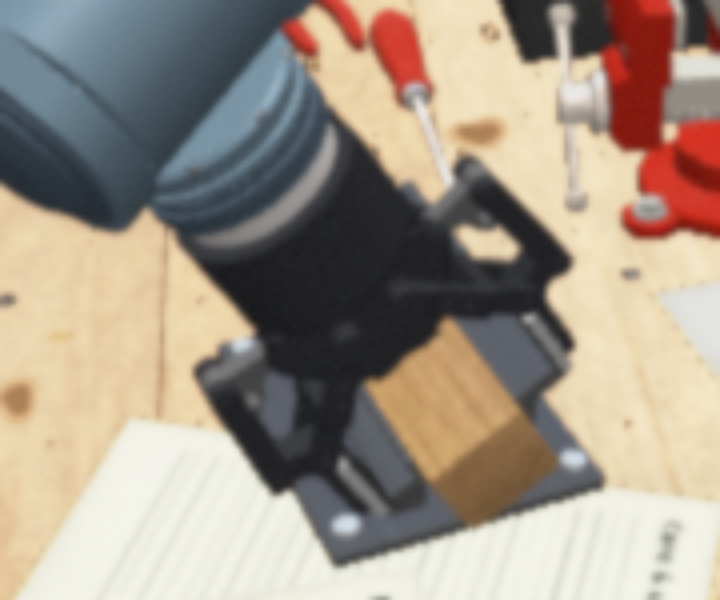

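View pics/top6z.png

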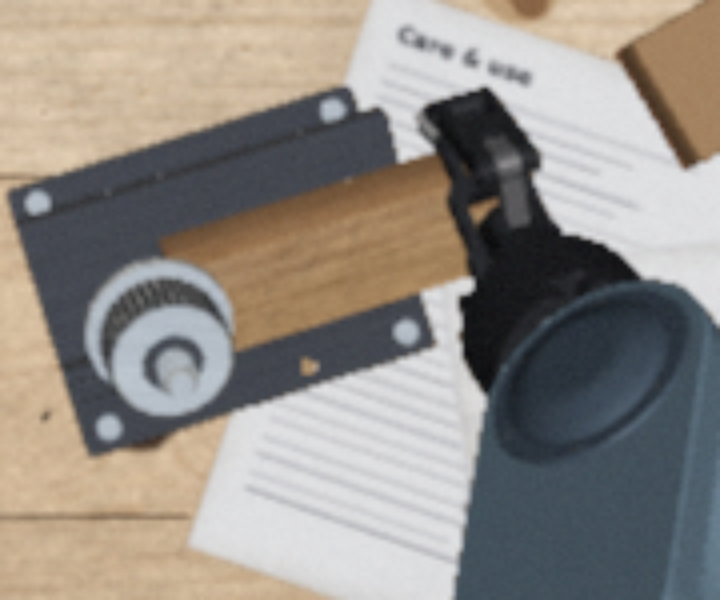

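The fingers stand either side of the block, beyond the table's end (upper pad in the top crop at about (440,130), block edge inside). Now I'll grip.

```bash
python3 - <<'E'
from plan import *
robot.grip(0.0)
f,m,s=wr();print("grip",f.round(1),m.round(3),s["gripper_width"],s["time_s"],(RT.T@(s["tool_pos"]-t0)*1e3).round(2))
E
```

```text
grip [-2.8  0.   6.7] [0.091 0.455 0.132] 0.5165265210553338 32.8583 [ 1.000e-01 -1.451e+02  3.430e+00]
```

```bash
python3 - <<'E'
from plan import *
import cv2
for d in(.006,.015,.03,.055):
    robot.move_l(W([xg,yg-d,zg+.0004]),vel=.04)
    f,m,s=wr();print(d,f.round(1),m.round(3),round(s["gripper_width"],3),s["time_s"],(RT.T@(s["tool_pos"]-t0)*1e3).round(2))
im=robot.capture("top");cv2.imwrite("pics/top7z.png",cv2.resize(im[215:365,290:470],None,fx=4,fy=4))
E
```

```text
0.006 [ 0.3 14.5 11. ] [ 1.716 -0.065 -0.262] 0.521 33.1583 [  -0.57 -147.18    3.39]
0.015 [ 1.1 21.8 16.7] [ 2.952 -0.247 -0.335] 0.52 33.5333 [  -0.8  -153.86    3.3 ]
0.03 [-0.2  2.5  6.4] [ 1.087  0.479 -0.034] 0.519 34.0583 [  -0.34 -174.12    3.42]
0.055 [-2.4 -1.2  4.3] [0.527 0.768 0.121] 0.521 34.8333 [-8.0000e-02 -2.0053e+02  3.4800e+00]
```

View pics/top7z.png

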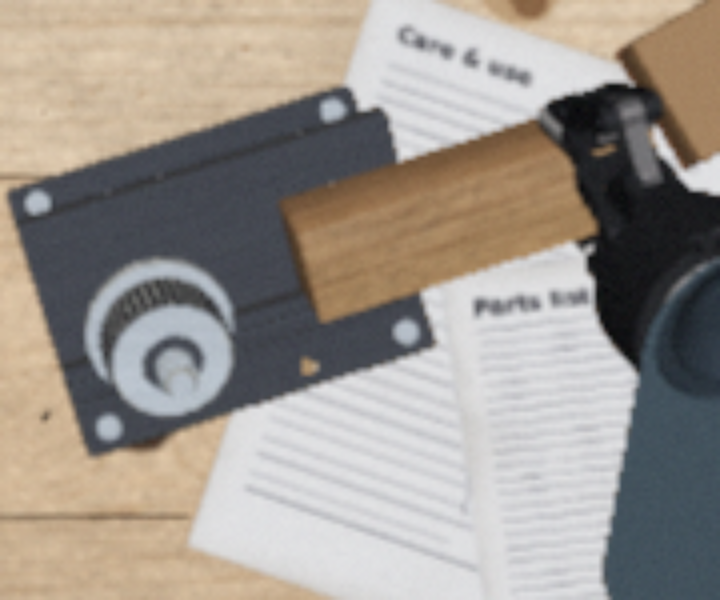

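The block is out from under the washer, with its end at crop (300,255). The pull peaked at 22 N, which confirms it was clamped. Next: lift, reorient, lower.

```bash
python3 - <<'E'
from plan import *
import cv2
robot.move_l(W([xg,yg-.055,zg+.06]),vel=.1)
p=robot.state()["tool_pos"]
robot.move_l([p[0]-.03,p[1]-.09,p[2]+.01],vel=.12)
robot.move_l(PL+[0,0,.09],vel=.08,rotation=OD)
robot.wait(.2)
f0=robot.state();print(f0["time_s"],f0["gripper_width"],f0["contact_force"].round(1),f0["torque"].round(2),f0["tool_pos"].round(4))
for c,(u,v) in dict(side=(290,330),top=(420,310)).items():
    im=robot.capture(c);cv2.imwrite(f"pics/{c}8z.png",cv2.resize(im[v-75:v+75,u-100:u+100],None,fx=4,fy=4))
E
```

```text
37.9083 0.5231775071127401 [ 0.6 -0.3 -2.7] [-0.18  0.02 -0.04] [ 0.503  -0.2055  0.0941]
```

View pics/side8z.png

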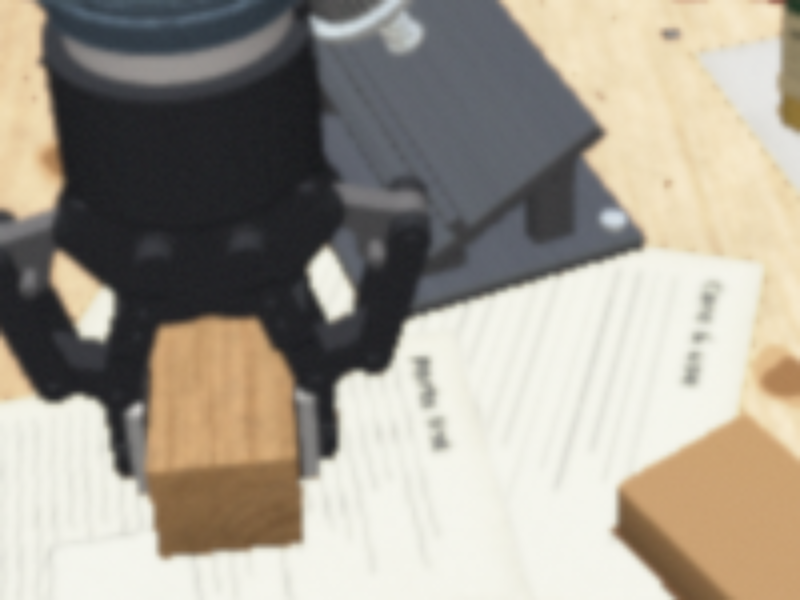

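View pics/top8z.png

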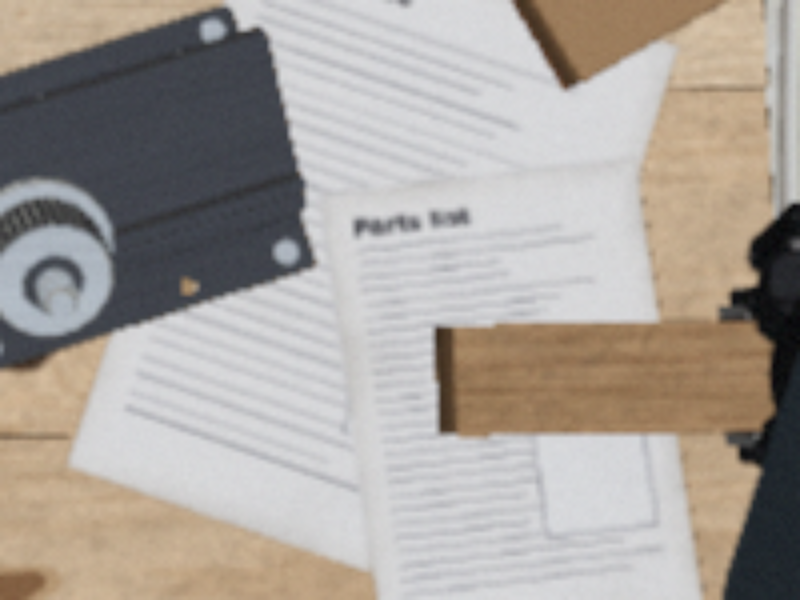

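The block is held level, along y, above the papers. I'll lower it until I feel contact.

```bash
python3 - <<'E'
from plan import *
import cv2
robot.move_l(PL+[0,0,.010],vel=.08);robot.wait(.2)
def fz(): 
    v=[]
    for i in range(4): v.append(robot.state()["contact_force"][2]);robot.wait(.02)
    return np.mean(v)
b=fz();z=.014;print("base",b)
while z>-.003:
    z-=.001; robot.move_l([PL[0],PL[1],z],vel=.02); f=fz(); s=robot.state()
    print(round(z,4),round(f-b,2),s["tool_pos"][2].round(4),s["torque"].round(2))
    if abs(f-b)>2.5: break
for c,(u,v) in dict(side=(290,330),top=(420,310)).items():
    im=robot.capture(c);cv2.imwrite(f"pics/{c}9z.png",cv2.resize(im[v-75:v+75,u-100:u+100],None,fx=4,fy=4))
print(s["time_s"])
E
```

```text
base -2.8526882530319644
0.013 0.38 0.013 [-0.15  0.04 -0.03]
0.012 0.32 0.0119 [-0.17  0.02  0.03]
0.011 0.48 0.011 [-0.13  0.04 -0.01]
0.01 0.61 0.01 [-0.12 -0.01  0.  ]
0.009 0.47 0.009 [-0.16 -0.02  0.05]
0.008 0.14 0.008 [-0.12 -0.03 -0.  ]
0.007 0.39 0.0069 [-0.12 -0.04 -0.04]
0.006 0.52 0.006 [-0.12  0.   -0.02]
0.005 0.84 0.0049 [-0.13  0.03 -0.07]
0.004 2.67 0.0042 [0.13 0.07 0.05]
42.5917
```

View pics/side9z.png

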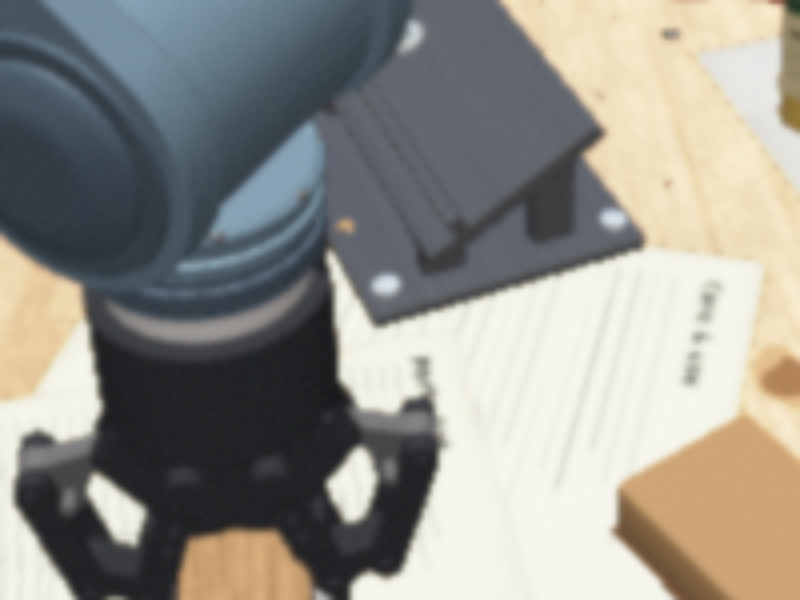

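Contact came at TCP z = 4 mm, as expected. Release, retreat and verify.

```bash
python3 - <<'E'
from plan import *
import cv2
from geo import *
robot.grip(1.0); robot.move_l(PL+[0,0,.16],vel=.12)
robot.move_l(PL+[-.13,-.08,.20],vel=.2)
robot.wait(.3)
TT=Tjig([.5776,.0995,.298])
for c,(u,v) in dict(side=(290,310),top=(390,300)).items():
    im=robot.capture(c);cv2.imwrite(f"pics/{c}10z.png",cv2.resize(im[v-90:v+90,u-120:u+120],None,fx=3.3,fy=3.3))
    for t in("ring_nut","gauge_block"):
        a=robot.trace(c,t)
        if a: np.save(f"m_{c}_{t}.npy",a[0]["mask"]);print(t,a[0]["conf"],a[0]["mask"].sum())
    for t in("ring_face","gauge_block","jar","glue","tape_roll"):
        print(c,t,[(np.round(d["at"],3).tolist(),round(d["conf"],2)) for d in robot.tip_of(c,t)[:2]])
print(robot.state()["time_s"])
E
cat > fit2.py <<'E'
from plant import robot
from geo import *
from scipy.optimize import minimize_scalar
P=np.load("fit.npy")
for c in("side","top"):
    m=robot.camera_model(c);k=np.load(f"m_{c}_ring_nut.npy")
    for xy in (P[:3],[.5788,.1013,.2962] if c=="side" else [.5767,.0987,.2959]):
        hs=np.arange(.032,.046,.0005);e=[np.abs(render(m,[*xy,.3,h])[1]-k).sum() for h in hs]
        print(c,hs[np.argmin(e)],min(e))
E
python3 fit2.py
```

```text
ring_nut 0.84 890
gauge_block 0.84 3393
side ring_face [([0.564, 0.09, 0.091], 0.68)]
side gauge_block [([0.504, -0.159, 0.0], 0.8)]
side jar [([0.77, -0.069, -0.001], 0.92)]
side glue [([0.787, 0.078, -0.0], 0.97)]
side tape_roll [([0.493, 0.344, 0.002], 0.83)]
ring_nut 0.82 1049
gauge_block 0.78 2327
top ring_face [([0.562, 0.093, 0.086], 0.82)]
top gauge_block [([0.502, -0.151, 0.001], 0.73)]
top jar [([0.765, -0.07, 0.0], 0.63)]
top glue [([0.79, 0.077, 0.0], 0.89)]
top tape_roll [([0.496, 0.339, -0.001], 0.6), ([0.502, -0.151, 0.002], 0.49)]
46.7
side 0.0345 210.77647058823527
side 0.0335 188.01960784313724
top 0.038500000000000006 195.0705882352941
top 0.037000000000000005 193.06666666666666
```

View pics/side10z.png

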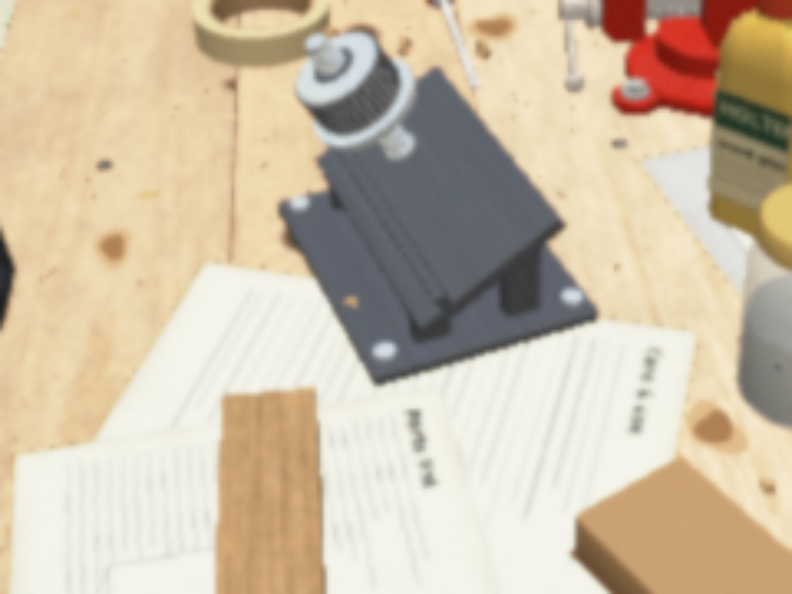

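View pics/top10z.png

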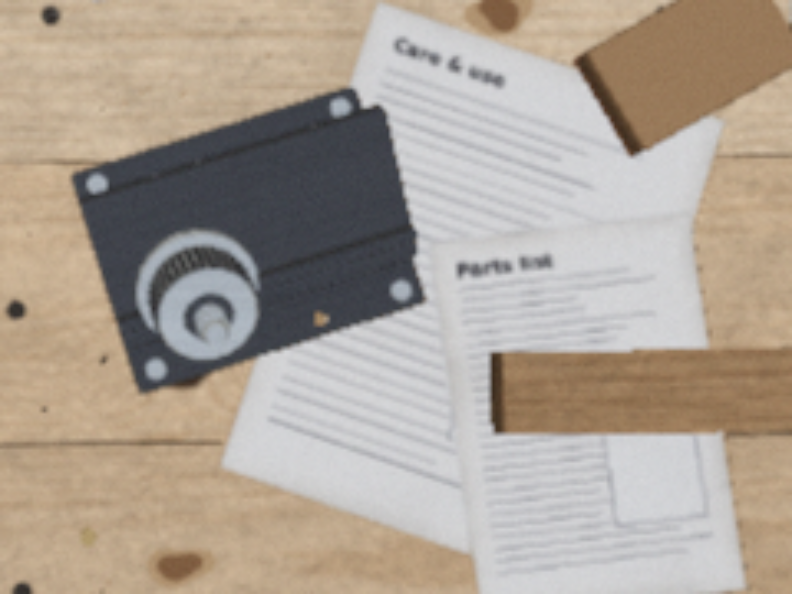

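```bash
python3 - <<'E'
from plant import robot
from geo import *
from scipy.optimize import minimize
# relative check: knurl+washer silhouette, fitted with free axis offset; post stub ignored
for c in("side","top"):
    m=robot.camera_model(c);k=np.load(f"m_{c}_ring_nut.npy").astype(float)
    T0=[.5788,.1013,.2962] if c=="side" else [.5767,.0987,.2959]
    stub=hull(m,Tjig(T0),cyl(.0085,0,.045))
    res=[]
    for h in np.arange(.033,.0435,.0005):
        r=render(m,[*T0,.3,h])[1]; w=~((stub>.1)&(r<.5))
        res.append((np.abs(r-k)[w].sum(),round(h,4)))
    print(c,sorted(res)[:4])
E
```

```text
side [(np.float64(187.5176470588235), np.float64(0.0335)), (np.float64(189.5176470588235), np.float64(0.034)), (np.float64(192.50980392156862), np.float64(0.0345)), (np.float64(194.75686274509803), np.float64(0.033))]
top [(np.float64(193.06666666666666), np.float64(0.037)), (np.float64(193.29803921568626), np.float64(0.036)), (np.float64(194.0705882352941), np.float64(0.0375)), (np.float64(195.3098039215686), np.float64(0.0365))]
```

```bash
python3 - <<'E'
from plant import robot
import cv2
from geo import *
im=robot.capture("side");m=robot.camera_model("side");k=np.load("m_side_ring_nut.npy")
TT=Tjig([.5788,.1013,.2962]);out=[]
u,v=278,248
S=8
for mode in("mask",.038,.0345):
    z=cv2.resize(im[v-32:v+33,u-30:u+30],None,fx=S,fy=S,interpolation=2)
    z=cv2.resize(z,(480,520))
    if mode=="mask":
        kk=cv2.resize(k[v-32:v+33,u-30:u+30].astype(np.uint8),(480,520),interpolation=0)
        cs,_=cv2.findContours(kk,0,2);cv2.drawContours(z,cs,-1,(0,255,0),1)
    else:
        h=mode
        for r,zz in((.032,h),(.032,h+.006),(.026,h+.036),(.008,.094)):
            q=(proj(m,cyl(r,zz,zz)[:40]@TT[0].T+TT[1])-[u-30,v-32]+.5)*S
            cv2.polylines(z,[np.round(q*16).astype(np.int32)],True,(0,0,255),1,shift=4)
    out.append(z)
cv2.imwrite("pics/chk.png",cv2.resize(np.hstack(out),(800,289)))
E
```

```text
(no output)
```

View pics/chk.png

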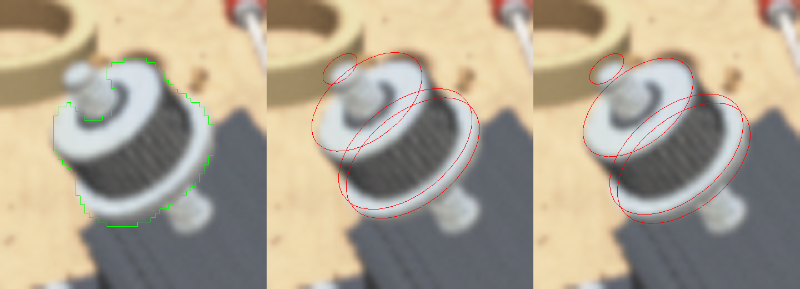

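The side overlay sits about 1 px high everywhere, including the fixed post tip. Relative to the post tip, the 38 mm outline is the one that agrees. The physical evidence (torque rise and pull-out friction) agrees too. I'm handing in the job.

```bash
python3 -c "
from plant import robot
robot.finish_job();print(robot.state()['time_s'])"
```

```text
the job is handed in; nothing more can be done
the job is handed in; nothing more can be done
```

I set the stop ring on the block, slid the block out without touching the ring again, laid it flat on the worktop and handed the job in. The robot clock was at about 47 s. No verdict was reported.

**Ring:** I turned it about 245° clockwise in one grip. The washer met the block at about 231°. I stopped once the drive torque had risen about 0.14 N m, which is roughly 40 N on the block. Pulling the block out then took 22 N at most, which confirms it was clamped.

**Block:** It lies flat along y on the clear spot, with its centre near (0.503, -0.155). It is released and about 0.25 m from the ring.

**Bystanders:** The jar, glue bottle and tape roll were found within about 5 mm of where they started, which is about the accuracy of the networks.

**Checks that disagreed:**
- **Final ring height:** the top camera's mask gave about 36–38.5 mm. The side camera's mask gave about 34 mm, which is outside the tolerance. That mask left out the post, and the side overlay was about 1 px off even at the fixed post tip. Judged by eye against the post tip, the ring looks like 38 mm, so I relied on the torque and pull-out evidence.
- **Starting ring height:** the camera fit gave 48.6 mm, but the angle at contact implies about 50.8 mm. That is about 2 mm higher than the fit, but within the stated 45–51 mm.
- **Ring position:** the ring turned out to be about 2.5 mm to one side of my camera estimate. I shifted the grip to follow it.

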